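Stage a specimen and hold the cutter's sprung hood at the loading mark

TASK

Stand the round specimen upright, metal face up, centred on top of the narrow loading post, and let go of it. Then lift the cutter's sprung hood by its handle until the hood's lower edge is in line with the pointer arm at its side, and hold it still there so a colleague can load the cutter with both hands: finish while still holding the hood up. Do not shift the pointer arm, and leave the bottle, tub and cup alone.

Things in the scene. Friction and masses are not known exactly. Their poses are not given: they have to be found in the camera images.
- specimen: Mounted metal specimen: a light grey resin disc, 50 mm in diameter and 28 mm high, about 60 g, lying flat on the bench with a dark steel rectangle (24 by 15 mm) in its upper face. Origin: centre of its underside; z up.
- post_top (a point): Centre of the flat top of the loading post, a fixed steel post 60 mm high: a round head 32 mm in diameter and 7 mm thick on an 18 mm stem, on a round foot 80 mm in diameter and 8 mm thick. Post and specimen may change places from run to run; both stand to the right (-y) of the cutter.
- cutter: The fixed cutter: a dark box 250 mm deep (x), 240 mm wide (y) and 90 mm high with a white hood on top. Origin: centre of its underside; x points from its front to its rear, away from the robot. Its yaw varies by up to 0.25 rad either way.
- hinge (a point): Middle of the hood's hinge line, at the rear upper edge of the cutter's base, 90 mm above the bench and 115 mm behind the base's centre. Axes are the cutter's: y is the hinge line, z up.
- hood (a joint): Opening angle of the hood in rad: 0 shut (lower edge level), grows as its front rises, stop at 1.2. A white shell 240 mm deep, 236 mm wide, 65 mm high. Spring and weight pull it shut with 1.2 N m (shut) to 1.7 N m (0.7 rad), 6 to 9 N at right angles to the lever at the handle; let go, it closes.
- hood_handle (a point): Centre of the handle: a round steel bar 12 mm thick, 110 mm long, parallel to the hinge line, on a leg at each end, its centre line 40 mm above the hood's flat top. With the hood shut it is 165 mm in front of and 105 mm above the hinge line (195 mm above the bench); it turns with the hood. Axes are the hood's: x along its lower edge, rearward.
- pointer (a joint): Angle of the pointer arm in rad about the same hinge line, measured like the hood's: 0 level, it rises with its front tip up. It marks the wanted hood angle: the hood is at the mark when both angles are equal. It differs from run to run (0.35 to 0.7) and stays where it is (stiff friction).
- pointer_tip (a point): Front end of the pointer arm, a slim aluminium bar 12 mm high and 6 mm thick that runs from a black hub on the hinge line, 240 mm long, beside the hood's left (+y) cheek, 138 mm to the left of the hood's middle. Its x axis runs along the bar, rearward to the hinge.
- bottle: Closed white bottle, 72 mm in diameter, 170 mm high, standing left of the cutter; leave alone. Origin: centre of its underside.
- tub: Low white tub with a cap, 76 mm in diameter, 65 mm high, standing beyond the post and specimen; leave alone. Origin: centre of its underside.
- cup: Small steel cup, 54 mm in diameter, 50 mm high, standing beyond the post and specimen; leave alone. Origin: centre of its underside.

How it is judged:
By the outcome, as a careful person would: the job done as asked, in the order asked, and still so for the second after the job is handed in, while the arm keeps its last pose, push and grip.
It also fails if it takes over 58 s, if anything falls off the work surface, if the arm or the gripper's body presses on something with over 40 N, if the wrist force passes 120 N, or if a joint passes its speed limit or range.

ROBOT

A 6-joint arm with a two-finger parallel gripper is mounted at the origin on the work surface. World frame = base frame: x ahead of the robot, y to its left, z up, the work surface at z = 0. Lengths are in mm, angles in rad, forces in N, time in s.
With the tool pointing down it reaches from about 400 to 925 mm from the base axis. Payload 12.5 kg.
Tool frame: the origin (TCP) lies at the very end of the fingers, on their centre line; the grasp point (between the pads) lies 19 mm behind it; z points along the fingers, y is the line along which they close (so a half turn about z gives the same grasp; the last joint's range is limited). The gripper opens to 95 mm and grips with 3 to 60 N. Pads are 20 mm wide; open, the fingers measure 119 mm over their backs; the gripper's body (75 mm by 180 mm) begins 59 mm behind the grasp point.
Start: joints at [-1.289, 0.491, 1.559, -0, 1.092, -0.106], TCP at [236.369, -578.599, 214.661] pointing down, gripper open.
Joint ranges: [-3.1, 3.1], [-0.84, 2.19], [0.05, 2.79], [-1.13, 4.28], [0.06, 2.93], [-2.69, 2.69]. Speed limits (rad/s): [2.22, 2.22, 2.79, 3.14, 3.14, 3.14].

INTERFACE

Orientations are given as [roll, pitch, yaw] about the fixed x, y, z axes, in that order (R = Rz(yaw) Ry(pitch) Rx(roll)).
In Python, from cell import state, read_camera, camera_info, job_done gives the robot as it stands.
- The arm moves only by the shell command python3 -m handwheel FILE, which reads ROWS from the file FILE. ROWS is a JSON object whose key "deltas" holds a list of rows, 1 to 5 of them, each of 5 numbers: dx, dy, dz in mm, then a turn about the tool's z in rad, then the opening from 0.0 (shut) to 1.0 (fully open); each row is the pose to reach, as a shift and turn from the pose commanded when the command began, along the tool's axes at that moment; what a row does not reach only later rows make up. A row lasts 1/12 s, in which the tool goes at most 41.7 mm and 0.125 rad, less where a joint would pass 70% of its speed; a pose out of reach is approached as far as the arm can. The fingers move at their own pace and stop on an object; the grip force is fixed at half the most. Time passes only in rows, so rows that do not move let the fingers close. It prints the time, the measured TCP pose, the force, the opening and the grip force at its end. Input that does not fit is refused with a message, and nothing moves.
- state(): the state, without advancing time (a new reading comes with each control period).
- read_camera(name): name is "scene" or "top" or "wrist"; returns (picture, depth): 400x640x3 uint8, red, green, blue; 400x640 float32, mm along the optical axis (not along the pixel's ray), 0 where there is no reading.
- camera_info(name): a dict with "vertical_fov" (degrees; the focal length in pixels is half the picture's height over the tangent of half this angle, whatever the lens; pixels are square), "cx", "cy" (the principal point, pixels), "origin" and "attitude" of the camera in the world. Camera axes: x right, y down, z forward; pixel columns grow to the right and rows downward; lengths in mm; the calibration is good to about 2 mm. A picture is of the moment at which its call begins: read the wrist's pose just before it. camera_info takes no time and is no camera call; for the wrist camera it gives the pose at the moment of the call.
- job_done(): hands the job in; it is judged then, once.
The state is a dict: "t": time; "joints": joint angles; "qvel": joint speeds; "tau": joint torques, N m; "eef_pos": TCP position; "tcp_rot": TCP orientation; "ft_force": force on the tool from outside, world axes, zero at the start; "moment": the same for the moment, N m; "opening": opening from 0.0 (shut) to 1.0 (fully open); "grip_force": force on a finger pad.
Only numpy, scipy, OpenCV 4.12 (cv2) and the standard library are available. Lean on these libraries where they do the work, as an engineer would, in place of code of your own. Each camera call takes 0.05 s, during which the arm holds its last target. There are 200 camera calls.

## Working session

There is one attempt and no reset: what is moved stays moved. The work goes in short steps, Python scripts to look and compute and a shell command to move; the robot and the scene stay as the last step left them, time stands still between calls to the robot, and variables do not carry over. Pictures are saved under pics/ and viewed, at most 13 in all, crops included, and the job is handed in when it is done.

```bash
mkdir -p pics; ls; cat > h.py <<'E'
import numpy as np,cv2
from cell import state,read_camera,camera_info
from scipy.spatial.transform import Rotation as Ro
def rot(a):
    a=np.array(a,float)
    return a if a.shape==(3,3) else Ro.from_euler('xyz',a).as_matrix()
def snap(n):
    ci=camera_info(n); p,d=read_camera(n); return p,d,ci
def fpx(ci): return 200/np.tan(np.radians(ci['vertical_fov'])/2)
def ray(ci,u,v):
    f=fpx(ci); r=np.array([(u-ci['cx'])/f,(v-ci['cy'])/f,1.]); return np.array(ci['origin']),rot(ci['attitude'])@r
def onz(ci,u,v,z):
    o,r=ray(ci,u,v); return o+r*(z-o[2])/r[2]
def cloud(d,ci):
    f=fpx(ci); v,u=np.mgrid[:d.shape[0],:d.shape[1]]
    P=np.stack([(u-ci['cx'])/f*d,(v-ci['cy'])/f*d,d],-1)
    return P@rot(ci['attitude']).T+np.array(ci['origin'])
def save(n,p): cv2.imwrite('pics/'+n,p[...,::-1])
E
python3 - <<'E'
from h import *
for n in('scene','top','wrist'):
    p,d,ci=snap(n); print(n,ci); np.savez('/tmp/'+n+'.npz',p=p,d=d); save(n+'0.png',p)
s=state(); print(s['eef_pos'],s['tcp_rot'],s['opening'],s['ft_force'])
E
```

```text
pics
scene {'vertical_fov': 43.81281088155157, 'cx': 314.5272925205862, 'cy': 198.92408177048833, 'origin': array([1200.91255348, -965.37080815,  946.80858792]), 'attitude': array([-2.1715498 , -0.017921  ,  0.55093125])}
top {'vertical_fov': 53.565433981021485, 'cx': 323.2923779471869, 'cy': 199.1558652107783, 'origin': array([ 393.91373917,   66.51445126, 1331.26574638]), 'attitude': array([-2.97971278e+00,  1.64725945e-03, -1.59433450e+00])}
wrist {'vertical_fov': 63.86758971661302, 'cx': 316.6367168753336, 'cy': 198.867241146546, 'origin': array([ 301.56217819, -552.3270751 ,  384.81992252]), 'attitude': array([ 2.88752737e+00,  5.60414094e-04, -1.18332622e+00])}
[ 236.30502268 -578.42510297  214.21706257] [-3.14078794e+00 -9.38144929e-05  3.87775571e-01] 1.0009954030198798 [-0.37240337 -0.16007745 -1.14107641]
```

View pics/scene0.png

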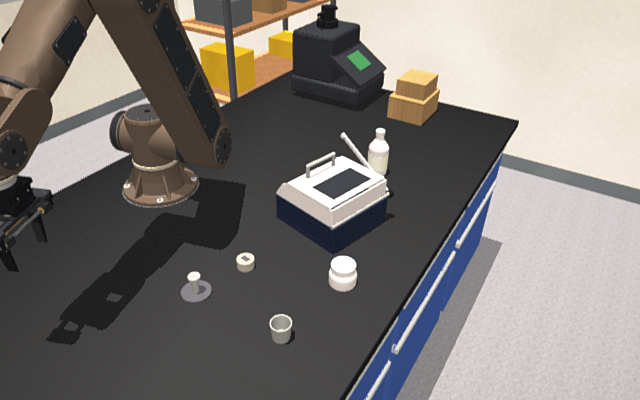

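View pics/top0.png

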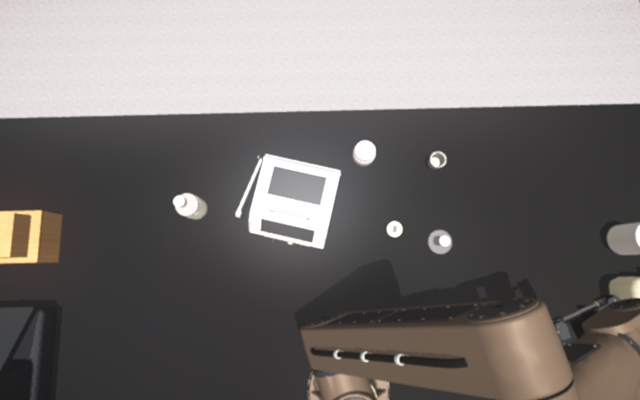

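Scene: specimen at (245,262), post head (194,276), cutter (335,200) with handle (321,165) and pointer tip (343,135). Top: specimen (395,229), post head (445,241), handle near (290,212), pointer (260,158)-(238,215).

```bash
python3 - <<'E'
from h import *
S={}
for n in('scene','top'):
    z=np.load('/tmp/'+n+'.npz'); p,d=z['p'],z['d']; ci=camera_info(n); P=cloud(d,ci); S[n]=(p,P)
    Z=P[...,2]
    boxes={'scene':dict(spec=(228,248,264,276),post=(180,262,212,300)),'top':dict(spec=(382,216,408,242),post=(424,226,456,258))}[n]
    for k,(a,b,c,e) in boxes.items():
        sub=P[b:e,a:c].reshape(-1,3); zz=sub[:,2]; 
        col=p[b:e,a:c].reshape(-1,3)
        lo,hi=(20,38) if k=='spec' else (54,70)
        m=(zz>lo)&(zz<hi); top=sub[m]
        print(n,k,'zmax pct',np.percentile(zz,[50,90,95,99]).round(1),'n',m.sum(),'med',np.median(top,0).round(1),'mid',((top.min(0)+top.max(0))/2).round(1),'ext',np.ptp(top,axis=0).round(1))
c=lambda p,a,b,w,h,k:cv2.resize(p[b:b+h,a:a+w],(w*k,h*k),interpolation=cv2.INTER_CUBIC)
A=c(S['top'][0],225,145,135,110,5); B=c(S['scene'][0],270,120,125,130,5)
im=np.zeros((600,800,3),np.uint8)
A=cv2.resize(A,(540,440)); save('t1.png',A); save('s1.png',cv2.resize(B,(575,598)))
E
```

```text
scene spec zmax pct [ 1.8 28.3 29.8 32.4] n 201 med [ 505.9 -170.3   28.2] mid [ 504.2 -167.8   27. ] ext [54.4 50.1 13.8]
scene post zmax pct [ 4.7 40.2 59.7 62.6] n 106 med [ 461.5 -321.1   60. ] mid [ 458.9 -318.9   59.7] ext [34.7 34.9  9.7]
top spec zmax pct [ 1.5 29.2 30.3 33.7] n 183 med [ 501.4 -166.5   28.4] mid [ 501.7 -167.1   27.9] ext [46.7 47.7 14.9]
top post zmax pct [ 3.1 13.3 60.2 64.5] n 82 med [ 457.2 -319.1   60.6] mid [ 458.3 -319.3   60.6] ext [28.5 32.2 12.7]
```

View pics/t1.png

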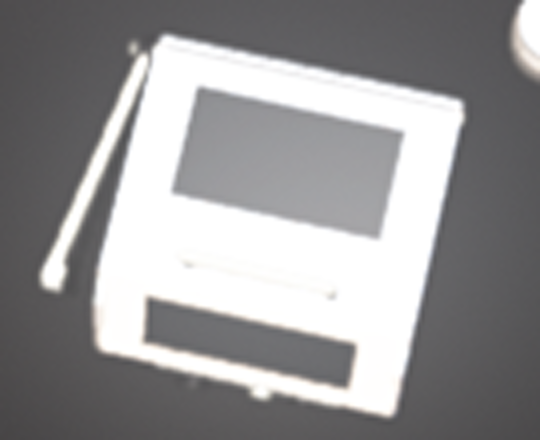

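View pics/s1.png

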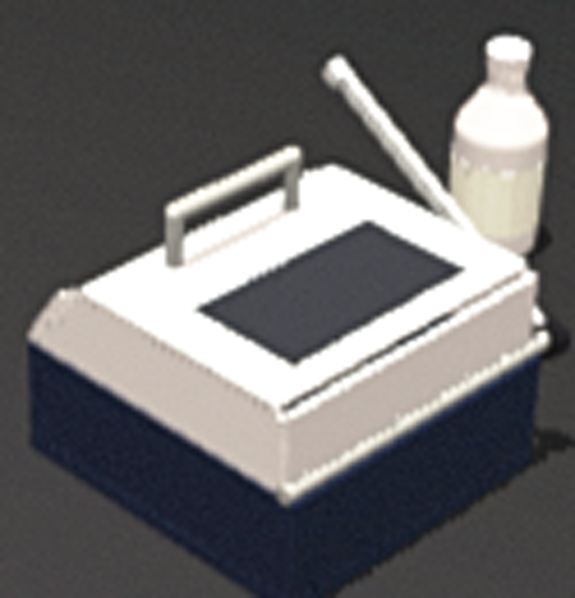

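```bash
cat >> h.py <<'E'
def tri(pts):
    A=np.zeros((3,3)); b=np.zeros(3)
    L=[ray(camera_info(n),u,v) for n,u,v in pts]
    for o,r in L:
        r=r/np.linalg.norm(r); M=np.eye(3)-np.outer(r,r); A+=M; b+=M@o
    x=np.linalg.solve(A,b)
    return x,[np.linalg.norm(np.cross(x-o,r/np.linalg.norm(r))) for o,r in L]
def togo(x):
    s=state(); return (rot(s['tcp_rot']).T@(np.array(x)-s['eef_pos'])).round(1)
E
python3 - <<'E'
from h import *
for n,a,b in(('hR',(307.6,166.1),(308.3,218.5)),('hL',(334.1,153),(271.3,210.5)),('tip',(342.8,135.2),(238.3,214.3)),('ptr root',(384,176),(259.5,160))):
    x,r=tri([('scene',*a),('top',*b)]); print(n,x.round(1),np.round(r,1))
print(togo((480,-230,214)))
E
```

```text
hR [527.2 110.8 193.8] [3.7 3.7]
hL [554.2 218.2 195.8] [5.4 5.4]
tip [539.5 306.9 215.7] [1.4 1.4]
ptr root [714.9 257.9 147. ] [1. 1.]
[ 357.4 -230.4    0.4]
```

```bash
echo '{"deltas": [[34,-22,0,0,1],[68,-44,0,0,1],[102,-66,0,0,1],[136,-88,0,0,1],[170,-110,0,0,1]]}' > path.dat && python3 -m handwheel path.dat; echo '{"deltas": [[34,-22,0,0,1],[68,-44,0,0,1],[102,-66,0,0,1],[136,-88,0,0,1],[170,-110,0,0,1]]}' > path.dat && python3 -m handwheel path.dat
echo '{"deltas": [[15,-10,0,0,1],[15,-10,0,0,1]]}' > path.dat && python3 -m handwheel path.dat
python3 - <<'E'
from h import *
p,d,ci=snap('wrist'); np.savez('/tmp/w1.npz',p=p,d=d); save('w1.png',p); print(ci['origin'],ci['attitude']); P=cloud(d,ci)
Z=P[...,2]
for lo,hi in((22,36),(54,68)):
    m=((Z>lo)&(Z<hi)).astype(np.uint8); n,l,st,c=cv2.connectedComponentsWithStats(m)
    for i in range(1,n):
        if st[i,4]>300:
            q=P[l==i]; (x,y),r=cv2.minEnclosingCircle(q[:,:2].astype(np.float32)); print(lo,st[i],np.median(q,0).round(1),x,y,r)
E
```

```text
t: 0.57
eef_pos: [352.7, -410.8, 214.5]
tcp_rot: [-3.141, 0.0, 0.387]
ft_force: [1.5, -1.0, -0.2]
opening: 0.998
grip_force: 0.0
t: 0.98
eef_pos: [468.6, -244.5, 214.6]
tcp_rot: [3.142, 0.0, 0.388]
ft_force: [1.4, -0.9, -0.2]
opening: 0.999
grip_force: 0.0
t: 1.15
eef_pos: [479.6, -228.4, 214.6]
tcp_rot: [-3.141, -0.0, 0.392]
ft_force: [0.5, -0.2, -0.0]
opening: 0.998
grip_force: 0.0
[ 544.6908434  -201.99271014  385.24964376] [ 2.88767434e+00 -6.28660955e-05 -1.17951446e+00]
22 [  41    0   68  109 1220] [507.4  50.8  29.1] 504.9722595214844 51.922000885009766 65.99906921386719
22 [ 251  118   45   45 1616] [ 502.7 -167.8   28.6] 502.154296875 -167.777587890625 24.82145881652832
54 [  14    0   67  108 1461] [501.1  52.4  61.1] 499.1492614746094 53.49403381347656 59.18881607055664
54 [371 220  30  30 693] [ 458.2 -318.7   60.5] 457.5738220214844 -319.4620361328125 16.263818740844727
```

View pics/w1.png

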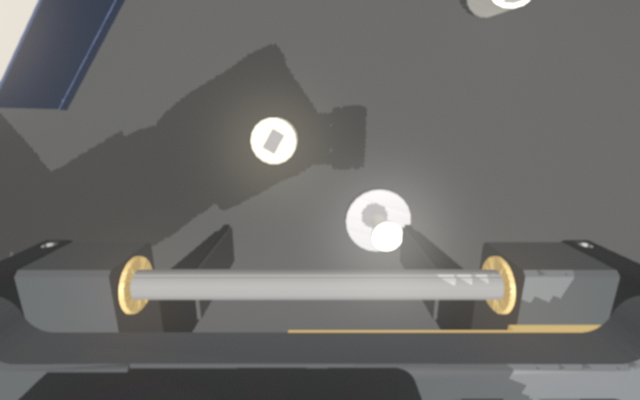

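Wrist view: specimen at (273,141), steel face up; post head at (386,236), foot around (378,220). All views agree to 1-2 mm: specimen (502.3,-167.8), post (457.8,-319.4), tops at 28.5 and 60.5.

```bash
python3 -c "
from h import *
print(togo((502.3,-167.8,6)))"
```

```text
[ 45.5 -48.4 208.5]
```

```bash
echo '{"deltas": [[20,-20,28,0,1],[40,-40,55,0,1],[45.5,-48.4,92,0,1],[45.5,-48.4,130,0,1],[45.5,-48.4,160,0,1]]}' > path.dat && python3 -m handwheel path.dat | head -2; echo '{"deltas": [[0,0,25,0,1],[0,0,40,0,1],[0,0,48,0,1],[0,0,48,0,1],[0,0,48,0,0.4]]}' > path.dat && python3 -m handwheel path.dat
echo '{"deltas": [[0,0,0,0,0.3],[0,0,0,0,0.3],[0,0,0,0,0.3],[0,0,0,0,0.3],[0,0,0,0,0.3]]}' > path.dat && python3 -m handwheel path.dat
```

```text
t: 1.62
eef_pos: [501.0, -169.5, 52.5]
t: 2.03
eef_pos: [501.8, -170.2, 6.9]
tcp_rot: [3.142, 0.0, 0.387]
ft_force: [0.1, -0.2, 0.8]
opening: 0.967
grip_force: 0.0
t: 2.45
eef_pos: [502.0, -169.5, 7.1]
tcp_rot: [3.141, -0.0, 0.388]
ft_force: [0.2, 0.4, 0.1]
opening: 0.633
grip_force: 0.0
```

```bash
echo '{"deltas": [[0,0,0,0,0.3],[0,0,0,0,0.3],[0,0,0,0,0.3],[0,0,0,0,0.3],[0,0,0,0,0.3]]}' > path.dat && python3 -m handwheel path.dat; echo '{"deltas": [[0,0,-15,0,0.3],[0,0,-50,0,0.3],[0,0,-90,0,0.3],[0,0,-110,0,0.3],[0,0,-110,0,0.3]]}' > path.dat && python3 -m handwheel path.dat
python3 -c "
from h import *
print(togo((457.8,-319.4,90)))"
```

```text
t: 2.87
eef_pos: [501.9, -169.4, 6.8]
tcp_rot: [3.141, -0.0, 0.388]
ft_force: [-1.0, 0.8, 4.2]
opening: 0.522
grip_force: 30.0
t: 3.28
eef_pos: [503.5, -170.1, 120.6]
tcp_rot: [3.137, -0.004, 0.388]
ft_force: [0.6, -0.6, 0.1]
opening: 0.519
grip_force: 30.0
[-98.9 120.7  30.8]
```

```bash
echo '{"deltas": [[-25,30,0,0,0.3],[-50,60,0,0,0.3],[-75,90,0,0,0.3],[-93,112,0,0,0.3],[-99,121,0,0,0.3]]}' > path.dat && python3 -m handwheel path.dat >/dev/null;  echo '{"deltas": [[0,0,0,0,0.3],[0,0,0,0,0.3],[0,0,0,0,0.3]]}' > path.dat && python3 -m handwheel path.dat
python3 - <<'E'
from h import *
s=state();p,d,ci=snap('wrist'); save('w2.png',p); P=cloud(d,ci)
z=s['eef_pos'][2]+21.5; Z=P[...,2]
m=((abs(Z-z)<5)&(np.linalg.norm(P[...,:2]-s['eef_pos'][:2],axis=-1)<27)).astype(np.uint8); n,l,st,c=cv2.connectedComponentsWithStats(m)
for i in range(1,n):
    if st[i,4]>100:
        q=P[l==i]; (x,y),r=cv2.minEnclosingCircle(q[:,:2].astype(np.float32)); print(st[i],np.median(q,0).round(1),x,y,r)
print(s['eef_pos'],togo((457,-319.8,67.5)))
E
```

```text
t: 3.95
eef_pos: [456.1, -317.5, 116.1]
tcp_rot: [-3.14, 0.0, 0.389]
ft_force: [-0.5, 1.0, 0.4]
opening: 0.518
grip_force: 30.0
[ 264  209  104   60 4978] [ 464.7 -313.5  138. ] 457.4042053222656 -317.07989501953125 26.564537048339844
[ 456.06771532 -317.53537284  116.08983893] [-0.2  2.5 48.8]
```

View pics/w2.png

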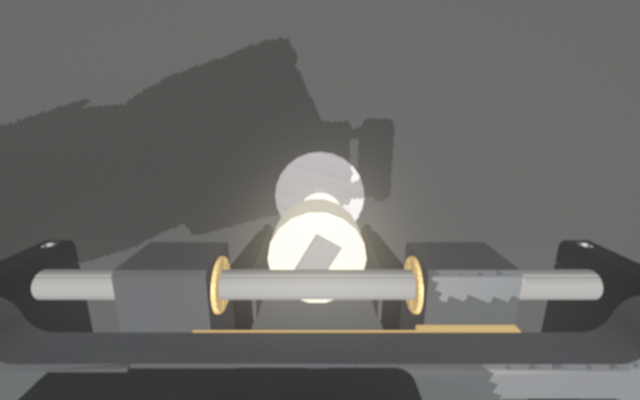

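The specimen sits level between the fingers, centre about (318,255), with the post foot beyond at (320,190). Lowering.

```bash
echo '{"deltas": [[0,2.5,15,0,0.3],[0,2.5,30,0,0.3],[0,2.5,40,0,0.3],[0,2.5,45,0,0.3],[0,2.5,46,0,0.3]]}' > path.dat && python3 -m handwheel path.dat >/dev/null;  echo '{"deltas": [[0,0,0,0,0.3],[0,0,1,0,0.3],[0,0,1.5,0,0.3],[0,0,1.5,0,0.3]]}' > path.dat && python3 -m handwheel path.dat; python3 -c "
from h import *
print(togo((457,-319.8,67.5)))"
```

```text
t: 4.75
eef_pos: [457.0, -321.3, 69.5]
tcp_rot: [3.141, -0.0, 0.388]
ft_force: [0.8, 0.2, 0.1]
opening: 0.521
grip_force: 30.0
[ 0.5 -1.4  2. ]
```

```bash
echo '{"deltas": [[0.5,-0.9,0.7,0,0.3],[0.5,-0.9,1.3,0,0.3],[0.5,-0.9,1.3,0,0.3],[0.5,-0.9,1.3,0,0.3]]}' > path.dat && python3 -m handwheel path.dat; echo '{"deltas": [[0,0,0.7,0,0.3],[0,0,0.7,0,0.3],[0,0,0.7,0,0.3]]}' > path.dat && python3 -m handwheel path.dat
```

```text
t: 5.08
eef_pos: [457.0, -320.2, 67.9]
tcp_rot: [3.142, 0.0, 0.388]
ft_force: [0.4, 0.6, -0.5]
opening: 0.52
grip_force: 30.0
t: 5.33
eef_pos: [457.0, -320.2, 67.1]
tcp_rot: [-3.142, 0.0, 0.388]
ft_force: [0.3, -0.7, -0.2]
opening: 0.523
grip_force: 30.0
```

```bash
echo '{"deltas": [[0,-0.4,0.5,0,0.3],[0,-0.4,0.5,0,0.3],[0,-0.4,0.5,0,0.3]]}' > path.dat && python3 -m handwheel path.dat; echo '{"deltas": [[0,0,0.6,0,0.3],[0,0,0.6,0,0.3],[0,0,0.6,0,0.3]]}' > path.dat && python3 -m handwheel path.dat
```

```text
t: 5.58
eef_pos: [457.0, -320.0, 66.8]
tcp_rot: [3.141, -0.0, 0.388]
ft_force: [0.7, -0.5, 1.2]
opening: 0.518
grip_force: 30.0
t: 5.83
eef_pos: [457.0, -320.0, 66.8]
tcp_rot: [3.141, -0.0, 0.388]
ft_force: [-2.1, -0.3, 9.4]
opening: 0.52
grip_force: 30.0
```

```bash
echo '{"deltas": [[0,0,-0.5,0,0.52],[0,0,-0.5,0,0.56],[0,0,-0.5,0,0.6],[0,0,-0.5,0,0.7],[0,0,-0.5,0,1]]}' > path.dat && python3 -m handwheel path.dat; echo '{"deltas": [[0,0,0,0,1],[0,0,0,0,1],[0,0,0,0,1],[0,0,0,0,1],[0,0,0,0,1]]}' > path.dat && python3 -m handwheel path.dat >/dev/null
echo '{"deltas": [[0,0,-25,0,1],[0,0,-60,0,1],[0,0,-100,0,1],[0,0,-140,0,1],[0,0,-180,0,1]]}' > path.dat && python3 -m handwheel path.dat; echo '{"deltas": [[-20,0,-20,0,1],[-20,0,-20,0,1]]}' > path.dat && python3 -m handwheel path.dat >/dev/null
python3 - <<'E'
from h import *
for n in('wrist','scene','top'):
    p,d,ci=snap(n); P=cloud(d,ci); np.savez('/tmp/%s2.npz'%n,p=p,d=d)
    near=np.linalg.norm(P[...,:2]-[457.8,-319.4],axis=-1)<40
    m=near&(abs(P[...,2]-88.5)<8); q=P[m]; 
    if len(q)>20:
        (x,y),r=cv2.minEnclosingCircle(q[:,:2].astype(np.float32)); print(n,len(q),np.median(q,0).round(1),x,y,r)
E
```

```text
t: 6.25
eef_pos: [456.8, -319.7, 66.4]
tcp_rot: [-3.141, 0.0, 0.388]
ft_force: [-0.4, -0.3, 0.4]
opening: 0.687
grip_force: 0.0
t: 7.08
eef_pos: [456.5, -319.5, 248.5]
tcp_rot: [-3.142, 0.0, 0.388]
ft_force: [1.0, -0.0, 0.4]
opening: 0.999
grip_force: 0.0
wrist 1572 [ 458.3 -319.6   88.5] 457.7189636230469 -319.9525451660156 24.849544525146484
scene 253 [ 461.9 -321.7   88.1] 459.8098449707031 -319.3396911621094 27.20404052734375
top 165 [ 461.3 -315.    88.4] 457.1376037597656 -319.5277099609375 24.769275665283203
```

Specimen is on the post, centred within 1 mm, top at 88.5. Now to the hood.

```bash
python3 -c "
from h import *
print(state()['joints'].round(2),state()['eef_pos']);print(togo((520,60,310)))"
```

```text
[-0.76  0.33  1.68  0.    1.13  0.42] [ 438.11187991 -327.12970634  265.88114516]
[ 222.  -327.6  -44. ]
```

```bash
echo '{"deltas": [[22,-32,-10,-0.1,1],[44,-64,-20,-0.2,1],[66,-97,-30,-0.3,1],[88,-130,-40,-0.4,1],[111,-164,-44,-0.5,1]]}' > path.dat && python3 -m handwheel path.dat; echo '{"deltas": [[0,0,0,-0.1,1],[0,0,0,-0.2,1],[0,0,0,-0.3,1],[0,0,0,-0.4,1],[0,0,0,-0.438,1]]}' > path.dat && python3 -m handwheel path.dat
python3 -c "
from h import *
print(state()['joints'].round(2));print(togo((520,60,310)))"
```

```text
t: 7.82
eef_pos: [479.3, -131.7, 310.0]
tcp_rot: [-3.14, 0.0, 0.892]
ft_force: [1.0, -0.6, 0.9]
opening: 1.001
grip_force: 0.0
t: 8.23
eef_pos: [479.1, -132.9, 308.8]
tcp_rot: [-3.139, -0.0, 1.332]
ft_force: [-0.3, 0.2, -0.3]
opening: 1.0
grip_force: 0.0
[-0.4   0.22  1.72 -0.    1.2  -0.17]
[197.1  -5.9  -1.1]
```

```bash
echo '{"deltas": [[38,-2,0,0,1],[76,-4,0,0,1],[114,-6,0,0,1],[152,-6,0,0,1],[175,-6,0,0,1]]}' > path.dat && python3 -m handwheel path.dat | head -2; echo '{"deltas": [[0,0,0,0,1],[0,0,0,0,1],[0,0,0,0,1]]}' > path.dat && python3 -m handwheel path.dat >/dev/null
python3 - <<'E'
from h import *
s=state();p,d,ci=snap('wrist'); save('w3.png',p); np.savez('/tmp/w3.npz',p=p,d=d,o=ci['origin'],a=ci['attitude']); print(s['eef_pos'],s['tcp_rot'],ci['origin'])
P=cloud(d,ci); Z=P[...,2]
m=((Z>180)&(Z<215)).astype(np.uint8); n,l,st,c=cv2.connectedComponentsWithStats(m)
for i in range(1,n):
    if st[i,4]>100:
        q=P[l==i]; (cx,cy),(w,h),a=cv2.minAreaRect(q[:,:2].astype(np.float32)); print(st[i],np.median(q,0).round(1),cx,cy,w,h,a,np.percentile(q[:,2],95))
E
```

```text
t: 8.65
eef_pos: [515.8, 41.0, 308.8]
[515.52208879  37.6182426  309.28247459] [-3.13947366e+00  6.91095426e-04  1.32636913e+00] [532.89510523 105.61822435 479.93104016]
[ 303    0   15  116 1633] [538.8 151.8 200.2] 537.8619995117188 149.56317138671875 87.45394897460938 11.285032272338867 75.99264526367188 201.87512496747038
```

View pics/w3.png

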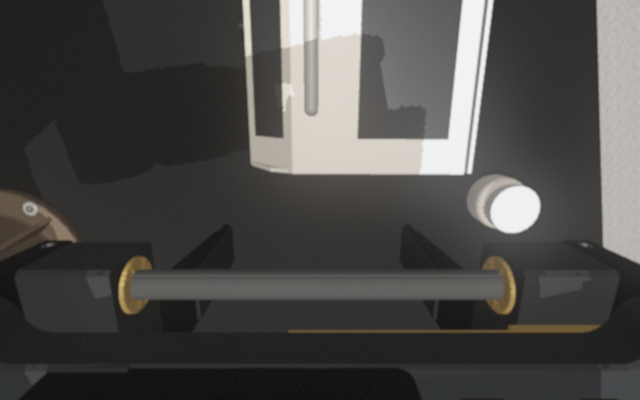

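The bar shows at columns 303-317, rows 0-116, parallel to the tool's x; its far end is out of view, so I go on 90 mm.

```bash
echo '{"deltas": [[38,0,0,0,1],[76,0,0,0,1],[90,0,0,0,1],[90,0,0,0,1],[90,0,0,0,1]]}' > path.dat && python3 -m handwheel path.dat | head -2
python3 - <<'E'
from h import *
s=state();p,d,ci=snap('wrist'); save('w4.png',p); np.savez('/tmp/w4.npz',p=p,d=d,o=ci['origin'],a=ci['attitude']); print(s['eef_pos'],s['tcp_rot'])
P=cloud(d,ci); Z=P[...,2]
m=((Z>185)&(Z<260)).astype(np.uint8); n,l,st,c=cv2.connectedComponentsWithStats(m)
for i in range(1,n):
    if st[i,4]>100:
        q=P[l==i]; (cx,cy),(w,h),a=cv2.minAreaRect(q[:,:2].astype(np.float32)); print(st[i],np.median(q,0).round(1),cx,cy,w,h,a,np.percentile(q[:,2],[50,95]))
# pointer: points left of hood in cutter frame
yaw=-0.2445; X=np.array([np.cos(yaw),np.sin(yaw)]);Y=np.array([-np.sin(yaw),np.cos(yaw)])
hm=np.array([540.7,164.5]); h=hm+165*X
for n,P in(('w',P),('top',cloud(np.load('/tmp/top.npz')['d'],camera_info('top'))),('scene',cloud(np.load('/tmp/scene.npz')['d'],camera_info('scene')))):
    q=P.reshape(-1,3); x=-(q[:,:2]-h)@X; y=(q[:,:2]-h)@Y
    k=(y>128)&(y<148)&(x>30)&(x<200)&(q[:,2]>95)
    if k.sum()>10:
        c=np.polyfit(x[k],q[k,2],1); r=q[k,2]-np.polyval(c,x[k]); g=abs(r)<6; c=np.polyfit(x[k][g],q[k,2][g],1)
        print(n,k.sum(),'angle',np.arctan(c[0]),'z0',c[1],'rms',r[g].std(),np.median(y[k]))
E
```

```text
t: 9.37
eef_pos: [537.4, 124.4, 310.0]
[537.42192238 124.40906586 310.01647987] [-3.14082098e+00  7.31504544e-04  1.32637973e+00]
[ 304   76   14  140 1879] [543.3 169.8 200.1] 541.9883422851562 165.68418884277344 121.33870697021484 11.881917953491211 75.99105834960938 [200.13927266 201.83536627]
w 329 angle 0.3887053850566434 z0 104.98231213393044 rms 3.369078580104979 136.52161916249537
top 167 angle 0.5549816021680142 z0 96.67734397581818 rms 2.930807384197824 137.3674096057276
scene 185 angle 0.5339298377731585 z0 99.73421058564566 rms 3.1840483060492524 138.49145981617778
```

View pics/w4.png

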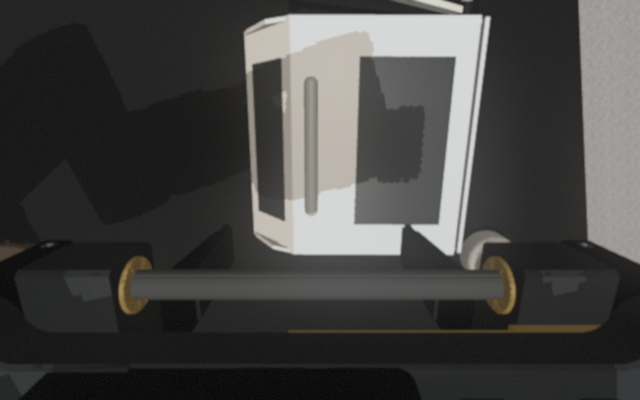

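```bash
echo '{"deltas": [[38,0,0,0,1],[76,0,0,0,1],[90,0,0,0,1],[90,0,0,0,1],[90,0,0,0,1]]}' > path.dat && python3 -m handwheel path.dat | head -2
cat > ptr.py <<'E'
from h import *
yaw=-0.2448; X=np.array([np.cos(yaw),np.sin(yaw)]);Y=np.array([-np.sin(yaw),np.cos(yaw)])
hm=np.array([542,165.2]); h=hm+165*X
def cut(P):
    q=P.reshape(-1,3); return np.c_[-(q[:,:2]-h)@X,(q[:,:2]-h)@Y,q[:,2]]
E
python3 - <<'E'
from ptr import *
for k in range(3):
    p,d,ci=snap('wrist')
    C=cut(cloud(d,ci))
    if k==0: save('w5.png',p); np.savez('/tmp/w5.npz',p=p,d=d,o=ci['origin'],a=ci['attitude'])
    m=(C[:,1]>126)&(C[:,1]<150)&(C[:,0]>40)&(C[:,0]<185)&(C[:,2]>100)
    x,y,z=C[m].T
    for it in range(4):
        c=np.polyfit(x,z,1); r=z-np.polyval(c,x); g=abs(r)<max(2.5*r.std(),2); x,y,z=x[g],y[g],z[g]
    print(len(x),np.arctan(c[0]),c[1],r.std(),np.median(y),x.min(),x.max())
    m=(C[:,1]>126)&(C[:,1]<150)&(C[:,2]>185); print('tip',C[m][:,0].max() if m.any() else 0, np.percentile(C[m][:,2],99) if m.any() else 0)
    b=(abs(C[:,0]-165)<12)&(abs(C[:,1])<70)&(C[:,2]>190); print('bar',C[b].min(0),C[b].max(0),np.median(C[b],0))
E
```

```text
t: 9.83
eef_pos: [559.3, 211.3, 310.2]
1018 0.5537282999658658 97.96227065209966 0.6747645408015759 138.5051141745894 40.1926213335887 184.59943462142365
tip 210.15825246419277 223.9651987755438
bar [153.03469647 -58.66360935 190.64535936] [170.67700361  69.94877626 415.55009978] [164.41153037  24.88930274 200.39201875]
1006 0.5544130622608602 97.84923803937936 0.6630455836595499 138.51786768611018 40.393421603869236 184.50925956200962
tip 210.00043415122022 224.13764883875953
bar [153.21111318 -58.67676082 190.0827092 ] [170.85832608  69.74645981 416.2214681 ] [164.40048744  25.77613056 200.3120346 ]
1015 0.5537636599927888 97.98816592642312 0.6847201073506143 138.525372053351 40.055241625453306 184.99683116128872
tip 210.1377908384777 224.05651098917744
bar [153.11685754 -58.43162919 190.57724346] [170.89271413  69.9455247  416.86466678] [164.49803163  25.78499693 200.36303039]
```

View pics/w5.png

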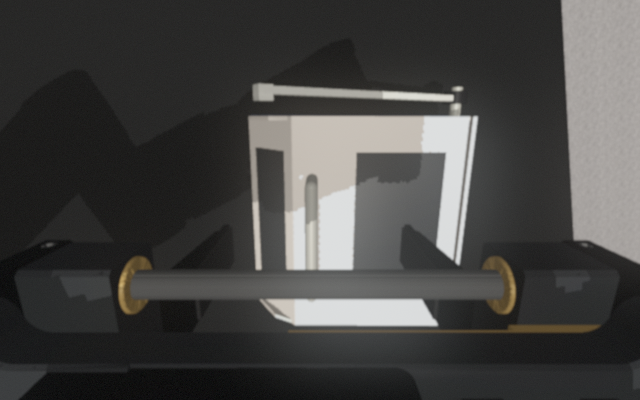

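Pointer bar runs (265,93)-(455,98), left of the hood; handle at column 311. Pointer angle 0.554 from three fits.

```bash
python3 -c "
from h import *
print(togo((542,165.2,175.5)),state()['tcp_rot'])"
```

```text
[-48.2  -5.7 135.2] [3.14149524e+00 3.62358538e-04 1.32436238e+00]
```

```bash
echo '{"deltas": [[-25,-3,10,0,1],[-48.2,-5.7,20,0,1],[-48.2,-5.7,50,0,1],[-48.2,-5.7,80,0,1],[-48.2,-5.7,85,0,1]]}' > path.dat && python3 -m handwheel path.dat ; echo '{"deltas": [[0,0,25,0,1],[0,0,42,0,1],[0,0,50,0,1],[0,0,50,0,1],[0,0,50,0,1]]}' > path.dat && python3 -m handwheel path.dat
python3 -c "
from h import *
print(togo((542,165.2,175.5)))"
```

```text
t: 10.4
eef_pos: [540.4, 165.0, 222.0]
tcp_rot: [-3.137, 0.003, 1.324]
ft_force: [-0.3, 0.5, 0.3]
opening: 1.0
grip_force: 0.0
t: 10.82
eef_pos: [542.6, 166.7, 176.5]
tcp_rot: [3.141, -0.0, 1.326]
ft_force: [-0.2, -0.8, 0.5]
opening: 1.002
grip_force: 0.0
[-1.6 -0.2  1. ]
```

```bash
for i in 1 2 3; do echo '{"deltas": [[0,0,0,0,0],[0,0,0,0,0],[0,0,0,0,0],[0,0,0,0,0],[0,0,0,0,0]]}' > path.dat && python3 -m handwheel path.dat >/tmp/o; done; cat /tmp/o
```

```text
t: 12.07
eef_pos: [542.4, 166.8, 175.5]
tcp_rot: [3.141, -0.0, 1.326]
ft_force: [2.4, 0.1, -0.6]
opening: 0.119
grip_force: 30.0
```

```bash
echo '{"deltas": [[0,5.5,-8.1,0,0],[0,11.3,-16,0,0],[0,17.5,-23.5,0,0],[0,24.2,-30.7,0,0],[0,31.1,-37.5,0,0]]}' > path.dat && python3 -m handwheel path.dat; echo '{"deltas": [[0,0,0,0,0],[0,0,0,0,0]]}' > path.dat && python3 -m handwheel path.dat; python3 - <<'E'
from ptr import *
s=state(); e=s['eef_pos']+[0,0,19]; c=cut(np.array([e]))[0]; print(c, np.arctan2(c[2]-90,c[0])-np.arctan2(105,165), np.hypot(c[2]-90,c[0]))
E
```

```text
t: 12.48
eef_pos: [571.8, 159.4, 213.8]
tcp_rot: [-3.139, 0.001, 1.326]
ft_force: [-7.1, 2.6, -5.2]
opening: 0.117
grip_force: 30.0
t: 12.65
eef_pos: [572.0, 159.4, 214.0]
tcp_rot: [-3.14, 0.0, 1.326]
ft_force: [-7.2, 3.7, -2.5]
opening: 0.117
grip_force: 30.0
[134.49085782   1.60048919 232.97492835] 0.24923641895948478 196.28963541964754
```

```bash
echo '{"deltas": [[0,7.3,-6.6,0,0],[0,14.9,-12.7,0,0],[0,22.8,-18.5,0,0],[0,31,-23.8,0,0],[0,39.4,-28.7,0,0]]}' > path.dat && python3 -m handwheel path.dat; echo '{"deltas": [[0,9.4,-4.9,0,0],[0,9.4,-4.9,0,0],[0,9.4,-4.9,0,0]]}' > path.dat && python3 -m handwheel path.dat; python3 - <<'E'
from ptr import *
s=state(); e=s['eef_pos']+[0,0,19]; c=cut(np.array([e]))[0]; print(s['ft_force'],c, np.arctan2(c[2]-90,c[0])-np.arctan2(105,165), np.hypot(c[2]-90,c[0]))
for n in('wrist','scene','top'):
    p,d,ci=snap(n); save(n+'9.png',p); np.savez('/tmp/%s9.npz'%n,p=p,d=d,o=ci['origin'],a=ci['attitude'])
    C=cut(cloud(d,ci))
    # pointer
    m=(C[:,1]>126)&(C[:,1]<150)&(C[:,0]>40)&(C[:,0]<185)&(C[:,2]>100)
    # hood flat top
    t=(abs(C[:,1])<115)&(C[:,0]>-30)&(C[:,0]<160)&(C[:,2]>150)
    for k,m in(('ptr',m),('hood',t)):
        if m.sum()<30: continue
        x,y,z=C[m].T
        c=np.array([np.tan(.554),98 if k=='ptr' else 90+65/np.cos(.554)]); 
        for w in(12,6,4,4):
            r=z-np.polyval(c,x); g=abs(r)<w; c=np.polyfit(x[g],z[g],1)
        print(n,k,g.sum(),'angle',np.arctan(c[0]).round(4),'perp dist',(c[1]-90)*np.cos(np.arctan(c[0])))
im=np.vstack([cv2.resize(cv2.imread('pics/scene9.png')[100:260,220:440],(660,480))]); cv2.imwrite('pics/s9.png',im)
E
```

```text
t: 13.07
eef_pos: [609.2, 150.0, 243.6]
tcp_rot: [-3.138, 0.001, 1.326]
ft_force: [-14.0, 2.4, 7.3]
opening: 0.117
grip_force: 30.0
t: 13.32
eef_pos: [618.9, 147.6, 249.3]
tcp_rot: [-3.14, -0.0, 1.326]
ft_force: [-14.4, 1.3, 11.3]
opening: 0.12
grip_force: 30.0
[-14.40564002   1.26671398  11.30289364] [ 86.15384625   1.54834218 268.2669117 ] 0.5538801400767617 197.9938812943584
wrist ptr 2244 angle 0.5519 perp dist 6.785329534236398
wrist hood 39667 angle 0.5375 perp dist 67.07082682254472
scene hood 2879 angle 0.5375 perp dist 67.21145767280932
top ptr 68 angle 0.5427 perp dist 8.113438497683159
top hood 830 angle 0.5402 perp dist 66.17234438293951
```

View pics/s9.png

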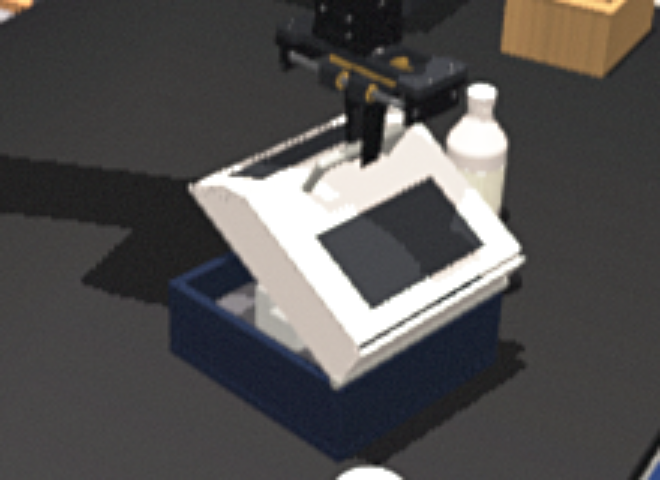

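Scene view: hood raised and held by the bar near (340,170), specimen out of crop, bottle untouched. Checking the plane fit's bias against the shut hood.

```bash
python3 - <<'E'
from ptr import *
for n,f in(('wrist','w4'),('wrist','w5'),('scene','scene'),('top','top'),('wrist','wrist9'),('scene','scene9'),('top','top9')):
    z=np.load('/tmp/'+f+'.npz'); ci=camera_info(n)
    if n=='wrist': ci=dict(ci,origin=z['o'],attitude=z['a'])
    C=cut(cloud(z['d'],ci)); a0=.54 if '9' in f else 0.
    u=C[:,0]*np.cos(a0)+(C[:,2]-90)*np.sin(a0); w=-C[:,0]*np.sin(a0)+(C[:,2]-90)*np.cos(a0)
    for k,m,h0 in(('hood',(abs(C[:,1])<100)&(u>20)&(u<150),65),):
        if m.sum()<30: continue
        c=np.array([0,h0+1.])
        for t in(8,5,4,4):
            r=w-np.polyval(c,u); g=m&(abs(r)<t); c=np.polyfit(u[g],w[g],1)
        print(f,k,g.sum(),'angle',(a0+np.arctan(c[0])).round(4),'off',np.polyval(c,85).round(2))
E
```

```text
w4 hood 26014 angle -0.009 off 66.27
w5 hood 16397 angle -0.0089 off 66.22
scene hood 1509 angle -0.0072 off 66.67
top hood 2533 angle -0.0116 off 65.93
wrist9 hood 21307 angle 0.5393 off 67.13
scene9 hood 2120 angle 0.5374 off 67.26
top9 hood 496 angle 0.5415 off 66.44
```

```bash
echo '{"deltas": [[0,0.5,-0.7,0,0],[0,1.0,-1.4,0,0],[0,1.0,-1.4,0,0],[0,1.0,-1.4,0,0],[0,1.0,-1.4,0,0]]}' > path.dat && python3 -m handwheel path.dat; python3 - <<'E'
from ptr import *
for n in('wrist','scene','top'):
    p,d,ci=snap(n); C=cut(cloud(d,ci))
    if n=='wrist': save('w10.png',p)
    a0=.55; u=C[:,0]*np.cos(a0)+(C[:,2]-90)*np.sin(a0); w=-C[:,0]*np.sin(a0)+(C[:,2]-90)*np.cos(a0)
    for k,m,h0 in(('hood',(abs(C[:,1])<100)&(u>20)&(u<150),65),('ptr',(abs(C[:,1]-138)<9)&(u>40)&(u<215),6)):
        c=np.array([0,h0+1.])
        for t in(8,5,4,3):
            r=w-np.polyval(c,u); g=m&(abs(r)<t)
            if g.sum()<30: break
            c=np.polyfit(u[g],w[g],1)
        else: print(n,k,g.sum(),'angle',(a0+np.arctan(c[0])).round(4),'off',np.polyval(c,85).round(2))
    near=np.linalg.norm(cloud(d,ci)[...,:2]-[457.8,-319.4],axis=-1)<40
    q=cloud(d,ci)[near]; q=q[abs(q[:,2]-88.5)<8]
    if len(q)>20: print('spec',np.median(q,0))
E
```

```text
t: 13.88
eef_pos: [619.5, 147.4, 249.6]
tcp_rot: [-3.139, 0.0, 1.326]
ft_force: [-10.8, 1.8, 4.9]
opening: 0.116
grip_force: 30.0
wrist hood 21175 angle 0.5439 off 66.64
wrist ptr 2253 angle 0.5536 off 6.92
scene hood 1845 angle 0.5433 off 67.01
spec [ 461.17966725 -321.91464229   87.86332479]
top hood 440 angle 0.5475 off 66.17
top ptr 59 angle 0.5604 off 6.18
spec [ 456.13385577 -318.90037073   88.44143027]
```

View pics/w10.png

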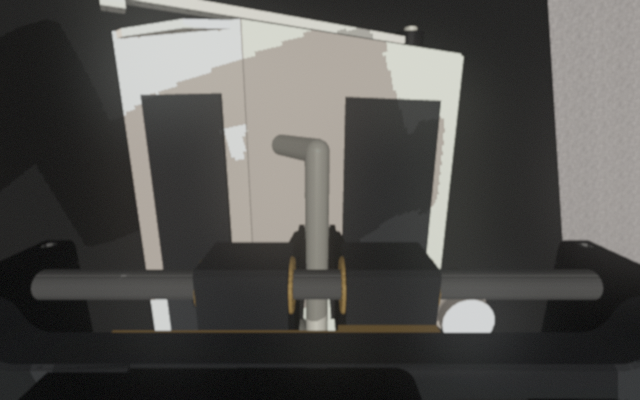

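Wrist view: bar firmly between the fingers at (316,240), pointer (105,3)-(405,40) clear of the hood. Hood matches the pointer to within 0.01; one small nudge up, then settle.

```bash
echo '{"deltas": [[0,0.7,-0.4,0,0],[0,0.7,-0.4,0,0],[0,0.7,-0.4,0,0],[0,0.7,-0.4,0,0],[0,0.7,-0.4,0,0]]}' > path.dat && python3 -m handwheel path.dat; echo '{"deltas": [[0,0,0,0,0],[0,0,0,0,0],[0,0,0,0,0],[0,0,0,0,0],[0,0,0,0,0]]}' > path.dat && python3 -m handwheel path.dat; python3 -c "
from cell import job_done
print(job_done())"
```

```text
t: 14.45
eef_pos: [620.2, 147.2, 250.0]
tcp_rot: [-3.139, 0.0, 1.326]
ft_force: [-11.5, 1.1, 4.4]
opening: 0.114
grip_force: 30.0
t: 14.87
eef_pos: [620.2, 147.3, 250.0]
tcp_rot: [-3.139, 0.0, 1.326]
ft_force: [-10.9, 1.7, 4.8]
opening: 0.119
grip_force: 30.0
the job is handed in; nothing more can be done
None
```

The specimen stands metal face up on the post, centred to about 1 mm and released, and the arm is holding the hood still within about 0.01 rad of the pointer (0.55 rad); the job was handed in at 14.9 s, no verdict shown.

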